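Lift the lockout collar and put the bottle conveyor's drive lever in reverse

TASK

Switch the bottle conveyor to reverse at its drive selector, the wooden box whose lever has the orange collar: lift the orange lockout collar clear of the yellow bridge, and with it up push the lever across from the grey end to the green end of its gate, as far as it goes. Let the collar come back down behind the bridge and let go; leave the lever with the blue collar where it is.

Things in the scene. Friction and masses are not known exactly. Their poses are not given: they have to be found in the camera images.
- orange_lever (a joint): Swing (rad) of the 10 mm rod lever to move: 0 leans 20 deg to the grey end (starts 0 to 0.10), 0.35 upright, 0.70 at its stop, 20 deg to green. Friction hinge: 2-3 N at the collar moves it, it stays put. Pivot 10 mm above the table, at the centre of a fixed wooden box 200 (along swing) x 100 x 85 high. Collar down, the yellow bridge mid-box (20 x 48, top 112 above table) blocks 0.16 to 0.54.
- orange_collar (a joint): Lift (m) of the orange collar along the rod: 0 down, 0.018 fully up under the knob. A spring (2 to 4 N) brings it down. It clears the bridge when lifted 8 mm (keep above 10 mm) and can come fully down again once the lever is beyond 0.55 rad.
- orange_grip (a point): Centre of the collar's orange grip block, on the rod, 127 mm from the pivot when down: 30 along swing x 40 across (flat sides to pinch) x 24 mm along the rod. 44 mm wide steel skirt 12 to 32 mm below; black knob, 26 mm wide, its top 43 mm above. Axes lean with the rod: z up along it, x the way from grey to green (away from the robot, boxes turned up to 0.6 rad), y the level swing axis.
- blue_knob (a point): Centre of the top of the black knob (26 mm across, 170 mm from the pivot) on the lever of the other selector: the same box and lever, but with a blue collar. It is to be left where it is. Axes as for the orange one.
There are look-alikes about, which are no part of the job. Leave any purple look-alike of the part that bears orange_lever alone.

How it is judged (in metres and radians):
On the way:
1. the orange collar is lifted at least 8 mm while the lever is still on the grey side of the bridge (value of joint orange_collar above 0.008 m and value of joint orange_lever below 0.25 rad), for 0.1 s.
At the end, for the whole second after the job is handed in: The orange lever stands at the green end (joint above 0.60 of 0.70 rad, about 13 mm at the collar) with its collar back down (within 3 mm), and the blue lever's knob is within 15 mm of where it was (value of joint orange_lever above 0.6 rad and value of joint orange_collar below 0.003 m and distance of blue_knob from where it was at the start of the episode below 0.015 m); the robot touches nothing.
It fails at once if the blue lever is moved (its knob by 15 mm or more) (distance of blue_knob from where it was at the start of the episode above 0.015 m).
It also fails if it takes over 32 s, if anything falls off the work surface, if the arm or the gripper's body presses on something with over 40 N, if the wrist force passes 120 N, or if a joint passes its speed limit or range.

ROBOT

A 6-joint arm with a two-finger parallel gripper is mounted at the origin on the work surface. World frame = base frame: x ahead of the robot, y to its left, z up, the work surface at z = 0. Lengths are in m, angles in degrees, forces in N, time in s.
With the tool pointing down it reaches from about 0.325 to 0.9 m from the base axis. Payload 6.1 kg.
Tool frame: the origin (TCP) lies at the very end of the fingers, on their centre line; the grasp point (between the pads) lies 19 mm behind it; z points along the fingers, y is the direction in which the jaws open and shut (so a half turn about z gives the same grasp; the last joint's range is limited). The gripper opens to 85 mm and grips with 20 to 120 N. Pads are 22 mm wide; open, the fingers measure 114 mm over their backs; the gripper's body (76 mm by 85 mm) begins 54 mm behind the grasp point. The pads swing forward as they close: fully open they stand 13 mm farther back than shut.
Start: joints at [58.436, 12.628, 87.462, -0, 79.91, -7.225], TCP at [0.258, 0.569, 0.231] pointing down, gripper open.
Joint ranges: [-170.65, 170.65], [-52.31, 119.04], [5.05, 147.46], [-71.25, 251.25], [11.57, 151.72], [-153.62, 153.62]. Speed limits (degrees/s): [147.25, 147.25, 172.46, 180, 180, 180].

INTERFACE

Orientations are given as a 3x3 rotation matrix whose columns are the frame's x, y, z axes.
In Python, from workcell import observe, grab_frame, hand_in gives the robot as it stands. The module is installed in compiled form; this text tells all that it offers.
- The arm moves only by the tool arm_command, never from a script. Its argument "moves" is a list of rows, each a list of 3 entries, a list of its own where there are three numbers: the finger opening in m, from 0 to 0.0854, then the shift along the tool's x, y, z in m, then the turn, a rotation vector about the tool's x, y, z in rad. In form: [[hand, [dx, dy, dz], [rx, ry, rz]], ...]. A call has 1 to 12 rows; each row shifts and turns the commanded pose from where the row before left it, along the tool's axes as they then stand; what a row does not reach is not made up. A row lasts 1/12 s, in which the tool goes at most 41.7 mm and 7.16 degrees, less where a joint would pass 70% of its speed; a pose out of reach is approached as far as the arm can. A call is refused whole if a number of a shift passes 0.0417 or a number of a turn 0.125, either way. A call with a gripper value outside its range is refused whole. The fingers move at their own pace and stop on an object; "grip_force" is the grip in N (left out, the last holds). Time passes only in rows, so rows that do not move let the fingers close. It gives the time, the measured TCP pose, the force and the opening at its end, in the units of the state.
- observe(): the state, without advancing time (a new reading comes with each control period).
- grab_frame(name): name is "scene" or "top" or "wrist"; returns a dict with "img" (400x640x3 uint8, red, green, blue), "mtx" (3x3 intrinsics, pixels), "R" (3x3) and "t" (3): a world point X has camera coordinates R X + t. Camera axes: x right, y down, z forward; pixel columns grow to the right and rows downward; lengths in m; the calibration is good to about 2 mm. A picture is of the moment at which its call begins. There is no depth.
- hand_in(): hands the job in, once; it reports no verdict.
The state is a dict: "t": time; "qpos": joint angles; "joint_vel": joint speeds; "effort": joint torques, N m; "tcp_pos": TCP position; "orientation": TCP orientation; "ft_force": force on the tool from outside, world axes, zero at the start; "wrist_torque": the same for the moment, N m; "grip_width": opening from 0.0 (shut) to 1.0 (fully open).
Only numpy, scipy, OpenCV 4.12 (cv2) and the standard library are available. Lean on these libraries where they do the work, as an engineer would, in place of code of your own. Each camera call takes 0.05 s, during which the arm holds its last target.

## Working session

There is one attempt and no reset: what is moved stays moved. The work goes in short steps, Python scripts to look and compute and a tool call to move; the robot and the scene stay as the last step left them, time stands still between calls to the robot, and variables do not carry over. Pictures are saved under pics/ and viewed, and the job is handed in when it is done.

Besides the shell and the picture viewer there is one more tool, called after "Emit:" as name(argument=value, ...) on one line, values as JSON. arm_command: Moves the arm, as the interface text tells. Its arguments: {"type":"object","properties":{"moves":{"type":"array"},"grip_force":{"type":"number"}},"required":["moves"]}

```bash
mkdir -p pics; python3 - <<'E'
from workcell import observe, grab_frame
import cv2,pickle
s=observe();print(s['t'],s['tcp_pos'],s['orientation'],s['grip_width'],s['ft_force'])
F={}
for n in ['scene','top','wrist']:
    f=grab_frame(n);F[n]=f;cv2.imwrite(f'pics/{n}0.png',f['img'][:,:,::-1])
pickle.dump(F,open('f0.pkl','wb'))
E
```

```text
0.0 [0.25729988 0.56893033 0.23019968] [[-9.11120747e-01  4.12138383e-01 -9.68688362e-04]
 [ 4.12139468e-01  9.11119308e-01 -1.63281720e-03]
 [ 2.09644028e-04 -1.88692833e-03 -9.99998198e-01]] 0.9992816501848047 [-0.13505254 -0.73083916  0.67412773]
```

View pics/scene0.png

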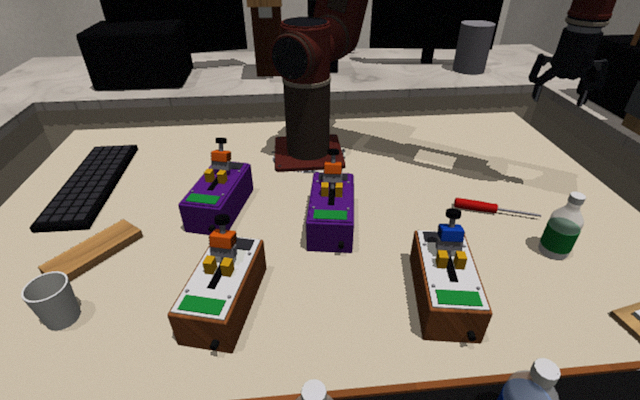

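View pics/top0.png

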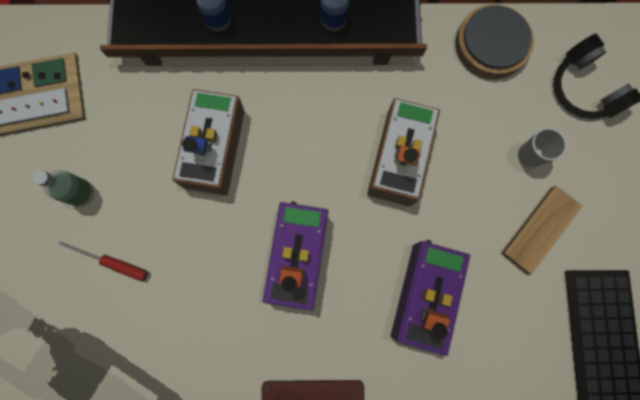

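View pics/wrist0.png

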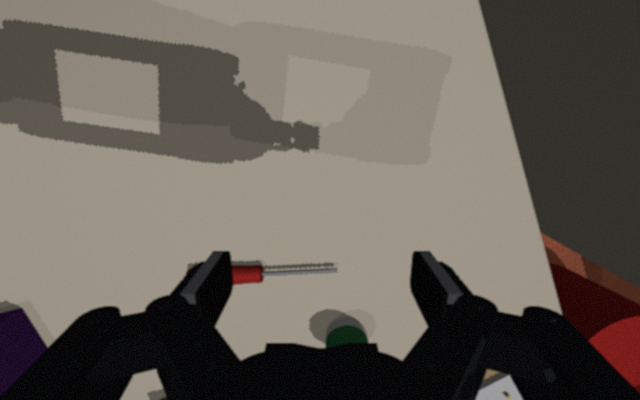

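Candidates in top/scene: the wooden box with the orange collar at top (407,152), scene (222,240); purple boxes with orange collars at top (291,270) and (437,318); and the wooden box with the blue collar at top (195,145). Only the first is both wooden and orange, so I'll confirm it in enlarged crops.

```bash
python3 - <<'E'
import pickle,cv2,numpy as np
F=pickle.load(open('f0.pkl','rb'))
a=F['top']['img'][85:215,355:455][:,:,::-1]
cv2.imwrite('pics/topc.png',cv2.resize(a,None,fx=4.5,fy=4.5,interpolation=cv2.INTER_CUBIC))
a=F['scene']['img'][205:355,165:275][:,:,::-1]
cv2.imwrite('pics/scenec.png',cv2.resize(a,None,fx=4,fy=4,interpolation=cv2.INTER_CUBIC))
for n in F: 
  f=F[n];print(n,f['mtx'].tolist(),(-f['R'].T@f['t']).round(3),f['R'].round(3).tolist())
E
```

```text
scene [[389.87617977380796, 0.0, 320.950742598139], [0.0, 389.87617977380796, 194.97697703233422], [0.0, 0.0, 1.0]] [ 1.071 -0.063  0.591] [[0.097, 0.995, -0.0], [0.571, -0.056, -0.819], [-0.815, 0.079, -0.573]]
top [[444.78272949695344, 0.0, 317.26128421839775], [0.0, 444.78272949695344, 206.35334885133094], [0.0, 0.0, 1.0]] [ 0.295 -0.004  0.953] [[-0.008, -1.0, 0.006], [-0.985, 0.007, -0.172], [0.172, -0.007, -0.985]]
wrist [[303.2273618295585, 0.0, 321.06794103841713], [0.0, 303.2273618295585, 199.30080191267538], [0.0, 0.0, 1.0]] [0.19  0.599 0.373] [[0.412, 0.911, -0.002], [0.874, -0.394, 0.286], [0.26, -0.12, -0.958]]
```

View pics/topc.png

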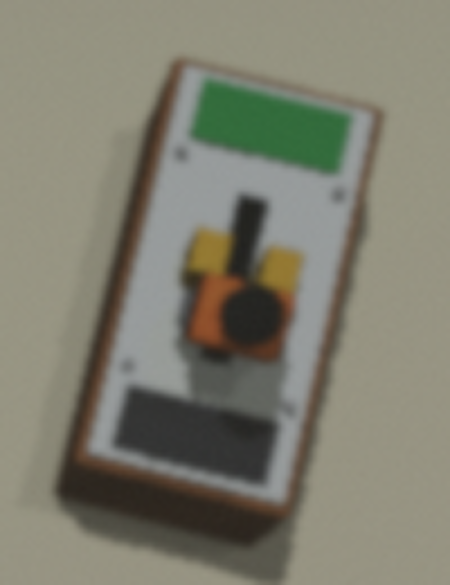

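View pics/scenec.png

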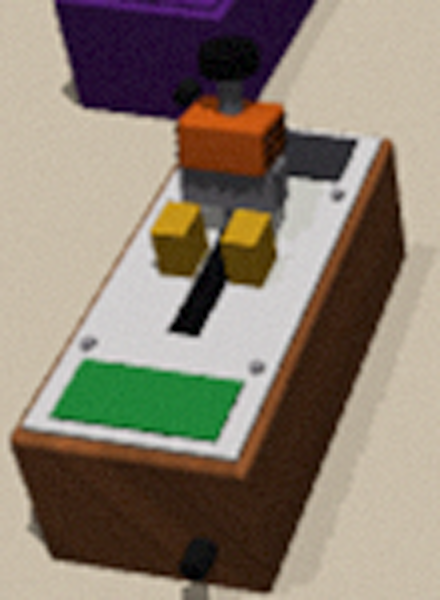

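Confirmed: wooden box, white plate, orange collar, lever leaning towards the grey end. In the top crop the box-top corners are (177,60), (382,108), (292,515), (78,460) and the knob top is (252,315). In the scene crop the corners are (15,437), (245,475), (390,145) and the knob top is (229,52).

```bash
cat > h.py <<'E'
import numpy as np
def proj(f,X):
    c=np.atleast_2d(X)@f['R'].T+f['t']; p=c@f['mtx'].T; return p[:,:2]/p[:,2:]
def geom(px,py,yaw,q):
    xh=np.array([np.cos(yaw),np.sin(yaw),0]);yh=np.array([-np.sin(yaw),np.cos(yaw),0]);zh=np.array([0,0,1.])
    P=np.array([px,py,.01]);a=q-np.radians(20)
    rz=np.sin(a)*xh+np.cos(a)*zh; rx=np.cos(a)*xh-np.sin(a)*zh
    return P,xh,yh,rx,rz
E
python3 - <<'E'
import pickle,numpy as np
from scipy.optimize import least_squares
from h import *
F=pickle.load(open('f0.pkl','rb'));T=F['top'];S=F['scene']
tc=lambda p:(np.array(p)+.5)/4.5-.5+[355,85]
sc=lambda p:(np.array(p)+.5)/4-.5+[165,205]
# corners: (sx,sy)
tcor={(1,1):(177,60),(1,-1):(382,108),(-1,-1):(292,515),(-1,1):(78,460)}
scor={(1,-1):(15,437),(1,1):(245,475),(-1,1):(390,145)}
# scene camera looks back at robot: right in image = +y
def res(v,out=False):
    px,py,yaw,q=v;P,xh,yh,rx,rz=geom(*v);r=[]
    top=lambda k:np.array([px,py,.085])+k[0]*.1*xh+k[1]*.05*yh
    for k,p in tcor.items(): r.append(proj(T,top(k))[0]-tc(p))
    for k,p in scor.items(): r.append(proj(S,top(k))[0]-sc(p))
    kn=P+.170*rz
    r.append(proj(T,kn)[0]-tc((252,315))); r.append(proj(S,kn)[0]-sc((229,52)))
    return np.array(r) if out else np.ravel(r)
s=least_squares(res,[.45,-.2,-.2,.05]);print(s.x,'\n',res(s.x,True).round(1))
P,xh,yh,rx,rz=geom(*s.x)
print('grip',P+.127*rz,'knob',P+.17*rz)
np.save('pose.npy',s.x)
g=P+.127*rz
tcor_=[proj(T,g)[0],proj(S,g)[0]];print(tcor_)
E
```

```text
[ 0.56882277 -0.19264202 -0.26401779  0.08482654] 
 [[-0.1 -2.4]
 [ 1.5 -1.4]
 [ 0.8  0.3]
 [-0.6 -0. ]
 [-1.7 -0.1]
 [ 1.3 -0.8]
 [ 1.8 -3.1]
 [ 0.8 -0.5]
 [ 0.7 -1. ]]
grip [ 0.53680288 -0.18398614  0.13259201] knob [ 0.52596149 -0.1810554   0.17409955]
[array([408.05948725, 154.91357008]), array([223.59540929, 239.04645022])]
```

Emit:
arm_command(moves=[[0.0854,[-0.0265,-0.0288,-0.001],[0,0,0]],[0.0854,[-0.0265,-0.0288,-0.001],[0,0,0]],[0.0854,[-0.0265,-0.0288,-0.001],[0,0,0]],[0.0854,[-0.0265,-0.0288,-0.001],[0,0,0]],[0.0854,[-0.0265,-0.0288,-0.001],[0,0,0]],[0.0854,[-0.0265,-0.0288,-0.001],[0,0,0]],[0.0854,[-0.0265,-0.0288,-0.001],[0,0,0]],[0.0854,[-0.0265,-0.0288,-0.001],[0,0,0]],[0.0854,[-0.0265,-0.0288,-0.001],[0,0,0]],[0.0854,[-0.0265,-0.0288,-0.001],[0,0,0]]])

```text
t: 0.98
tcp_pos: [0.3803, 0.1961, 0.2413]
orientation: [[-0.911, 0.412, 0.0], [0.412, 0.911, 0.0], [-0.0, 0.0, -1.0]]
ft_force: [1.6, 0.2, 0.2]
grip_width: 0.999
```

Emit:
arm_command(moves=[[0.0854,[-0.0265,-0.0288,-0.001],[0,0,0]],[0.0854,[-0.0265,-0.0288,-0.001],[0,0,0]],[0.0854,[-0.0265,-0.0288,-0.001],[0,0,0]],[0.0854,[-0.0265,-0.0288,-0.001],[0,0,0]],[0.0854,[-0.0265,-0.0288,-0.001],[0,0,0]],[0.0854,[-0.0265,-0.0288,-0.001],[0,0,0]],[0.0854,[-0.0265,-0.0288,-0.001],[0,0,0]],[0.0854,[-0.0265,-0.0288,-0.001],[0,0,0]],[0.0854,[-0.0265,-0.0288,-0.001],[0,0,0]],[0.0854,[0,0,0],[0,0,0]]])

```text
t: 1.82
tcp_pos: [0.4918, -0.1426, 0.2501]
orientation: [[-0.909, 0.417, 0.0], [0.417, 0.909, -0.003], [-0.001, -0.002, -1.0]]
ft_force: [-0.7, 0.3, -0.2]
grip_width: 1.004
```

```bash
cat >> h.py <<'E'
from scipy.spatial.transform import Rotation as Ro
def target(v,r,q=None,off=0.):
    v=list(v)
    if q is not None: v[3]=q
    P,xh,yh,rx,rz=geom(*v)
    return P+r*rz, np.column_stack([-rx,yh,-rz])
def delta(s,p,R):
    R0=np.array(s['orientation']);return R0.T@(p-np.array(s['tcp_pos'])), Ro.from_matrix(R0.T@R).as_rotvec()
E
python3 - <<'E'
from workcell import *
from h import *
import cv2,pickle
s=observe();v=np.load('pose.npy');print(s['t'],s['tcp_pos'],s['qpos'])
f=grab_frame('wrist');cv2.imwrite('pics/w1.png',f['img'][:,:,::-1]);f['s']=s;pickle.dump(f,open('w1.pkl','wb'))
print(delta(s,*target(v,.127+.12)))
P,xh,yh,rx,rz=geom(*v);print(proj(f,[P+.17*rz,P+.127*rz]))
E
```

```text
1.8167 [ 0.49178386 -0.14260043  0.25007404] [-24.91179827  -3.76925865 102.81259024  -0.13591461  80.87161354
 -90.26030179]
(array([-0.02725746, -0.02402869,  0.00174368]), array([-0.02436401, -0.26235659, -0.16455977]))
[[296.99003588 265.48981889]
 [302.66927376 254.19158657]]
```

View pics/w1.png

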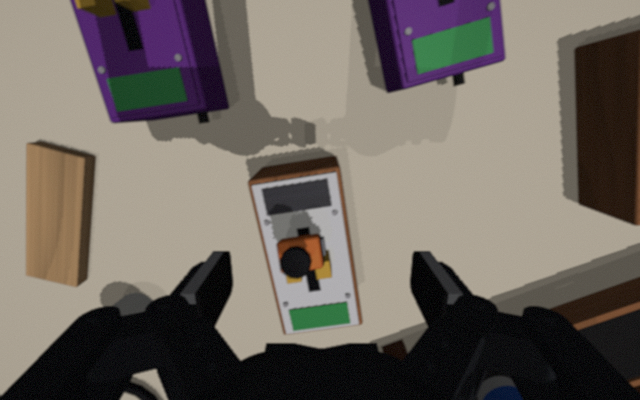

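The knob is seen at about (295,262), against a prediction of (297,265). I'll refine the pose with this view.

```bash
python3 - <<'E'
import pickle,cv2
f=pickle.load(open('w1.pkl','rb'))
a=f['img'][150:340,235:375][:,:,::-1]
cv2.imwrite('pics/w1c.png',cv2.resize(a,None,fx=3.15,fy=3.15,interpolation=cv2.INTER_CUBIC))
E
```

```text
(no output)
```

View pics/w1c.png

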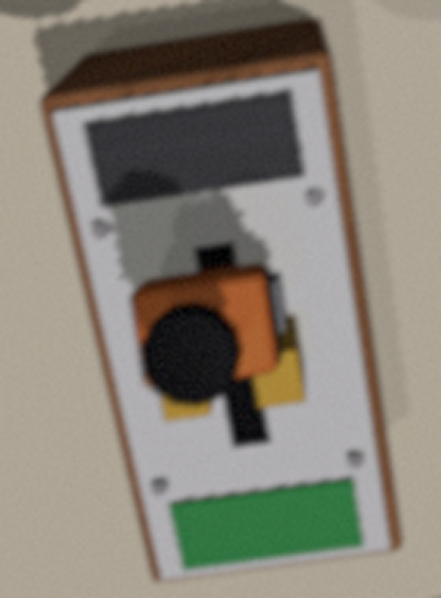

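```bash
python3 - <<'E'
import pickle,numpy as np
from scipy.optimize import least_squares
from workcell import observe
from h import *
F=pickle.load(open('f0.pkl','rb'));T=F['top'];S=F['scene'];W=pickle.load(open('w1.pkl','rb'))
tc=lambda p:(np.array(p)+.5)/4.5-.5+[355,85]
sc=lambda p:(np.array(p)+.5)/4-.5+[165,205]
wc=lambda p:(np.array(p)+.5)/3.15-.5+[235,150]
D=[(T,tc,{(1,1):(177,60),(1,-1):(382,108),(-1,-1):(292,515),(-1,1):(78,460)},(252,315)),
(S,sc,{(1,-1):(15,437),(1,1):(245,475),(-1,1):(390,145)},(229,52)),
(W,wc,{(-1,-1):(43,105),(-1,1):(327,68),(1,1):(400,547),(1,-1):(156,580)},(191,354))]
def mk(DD):
  def res(v,out=False):
    P,xh,yh,rx,rz=geom(*v);r=[]
    for C,c,cs,k in DD:
        for s,p in cs.items(): r.append(proj(C,np.array([v[0],v[1],.085])+s[0]*.1*xh+s[1]*.05*yh)[0]-c(p))
        r.append(proj(C,P+.17*rz)[0]-c(k))
    return np.array(r) if out else np.ravel(r)
  return res
for DD in (D,D[2:]):
    f=mk(DD);s=least_squares(f,[.56,-.19,-.26,.08],loss='soft_l1');P,xh,yh,rx,rz=geom(*s.x)
    print(s.x.round(4),'grip',(P+.127*rz).round(4));print(f(s.x,True).round(1).tolist())
f=mk(D);s=least_squares(f,[.56,-.19,-.26,.08],loss='soft_l1');np.save('pose.npy',s.x)
print(delta(observe(),*target(s.x,.127+.08)))
E
```

```text
[ 0.5685 -0.1934 -0.2657  0.0706] grip [ 0.5348 -0.1843  0.1321]
[[0.4, -2.3], [2.0, -1.2], [1.1, 0.4], [-0.2, 0.1], [0.9, 1.0], [-2.2, -0.3], [0.7, -0.9], [1.5, -3.1], [0.8, -1.6], [-2.4, -0.1], [2.5, -3.8], [3.1, 5.0], [-0.3, 5.4], [0.3, 0.5]]
[ 0.5682 -0.1938 -0.2676  0.0689] grip [ 0.5344 -0.1845  0.132 ]
[[-2.6, -0.3], [2.3, -3.8], [2.6, 5.0], [-0.8, 5.3], [-0.2, 0.0]]
(array([-0.03674882, -0.02583195,  0.04072884]), array([-0.02325249, -0.27862352, -0.16269242]))
```

Emit:
arm_command(moves=[[0.0854,[-0.012,-0.0085,0],[-0.008,-0.093,-0.054]],[0.0854,[-0.012,-0.0085,0],[-0.008,-0.093,-0.054]],[0.0854,[-0.012,-0.0085,0],[-0.008,-0.093,-0.054]],[0.0854,[0,0,0],[0,0,0]],[0.0854,[0,0,0],[0,0,0]]])

```text
t: 2.28
tcp_pos: [0.5137, -0.1723, 0.2533]
orientation: [[-0.928, 0.261, 0.265], [0.251, 0.965, -0.069], [-0.274, 0.002, -0.962]]
ft_force: [0.0, 0.3, 0.6]
grip_width: 1.002
```

```bash
cat >look.py <<'E'
import sys
from workcell import *
from h import *
import cv2,pickle
n=sys.argv[1];r=float(sys.argv[2]);q=float(sys.argv[3]) if len(sys.argv)>3 else None
s=observe();v=np.load('pose.npy');print(s['t'],s['tcp_pos'],s['grip_width'],s['ft_force'],s['qpos'])
f=grab_frame('wrist');cv2.imwrite(f'pics/{n}.png',f['img'][:,:,::-1]);pickle.dump(f,open(n+'.pkl','wb'))
print(delta(s,*target(v,r,q)))
P,xh,yh,rx,rz=geom(*v);print(proj(f,[P+.17*rz,P+.127*rz]))
E
python3 look.py w2 .207
```

```text
2.2833 [ 0.51372177 -0.17226035  0.25332565] 1.0018354970105967 [0.04323483 0.29969519 0.55247542] [ -29.37009276  -12.44411967  111.5652065     4.38394904   65.55110893
 -105.52595415]
(array([ 0.01068096, -0.00613713,  0.04300511]), array([ 0.00276763, -0.00119156,  0.00138446]))
[[314.15679549 195.43851113]
 [315.08166513 182.41512286]]
```

View pics/w2.png

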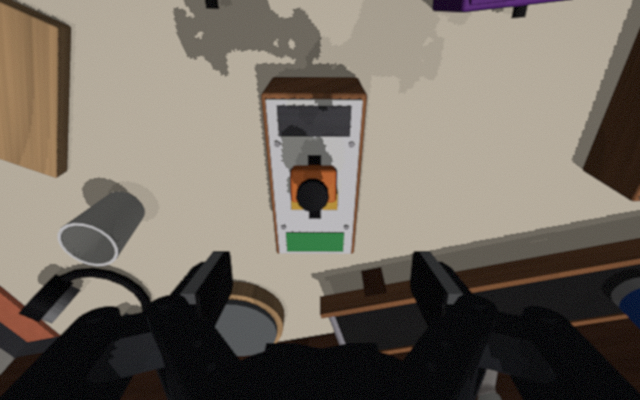

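The knob is at (313,195), against a prediction of (314,195), and the box is aligned with the tool. Moving to 80 mm above the block.

Emit:
arm_command(moves=[[0.0854,[0.005,-0.003,0.015],[0,0,0]],[0.0854,[0.0055,-0.003,0.015],[0.0025,-0.001,0.001]],[0.0854,[0,0,0.012],[0,0,0]],[0.0854,[0,0,0],[0,0,0]],[0.0854,[0,0,0],[0,0,0]]])

```text
t: 2.75
tcp_pos: [0.5147, -0.1785, 0.2097]
orientation: [[-0.929, 0.26, 0.265], [0.25, 0.966, -0.071], [-0.274, 0.0, -0.962]]
ft_force: [-0.4, -0.8, 0.2]
grip_width: 0.999
```

```bash
python3 look.py w3 .115
```

```text
2.75 [ 0.51470519 -0.1784625   0.20967933] 0.9992304089953595 [-0.35601332 -0.83334881  0.15723474] [ -29.92468507   -9.96782512  114.22734378    4.6410266    60.42279465
 -106.60797678]
(array([ 0.00112544, -0.0003819 ,  0.0923365 ]), array([ 0.00084826, -0.00086158,  0.00264084]))
[[322.04717088 227.95674147]
 [321.84606549 207.08169252]]
```

View pics/w3.png

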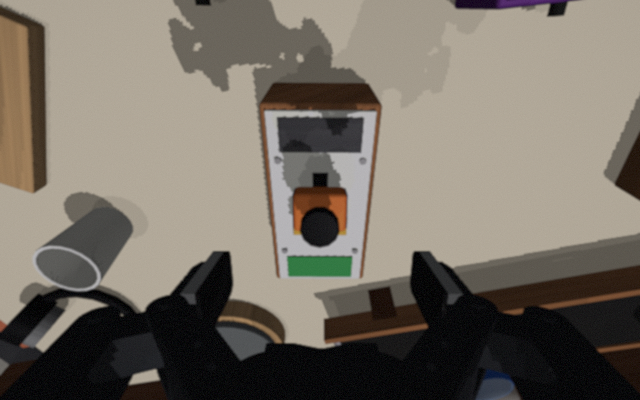

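Emit:
arm_command(moves=[[0.0854,[0.001,-0.0015,0.02],[0,0,0.002]],[0.0854,[0,0,0.02],[0,0,0]],[0.0854,[0,0,0.02],[0,0,0]],[0.0854,[0,0,0.015],[0,0,0]],[0.0854,[0,0,0],[0,0,0]],[0.0854,[0,0,0],[0,0,0]]])

```text
t: 3.3
tcp_pos: [0.5337, -0.1859, 0.1383]
orientation: [[-0.928, 0.262, 0.266], [0.252, 0.965, -0.072], [-0.276, -0.0, -0.961]]
ft_force: [0.5, -0.7, 1.2]
grip_width: 0.995
```

```bash
python3 look.py w4 .115; python3 -c "
from workcell import *;import cv2
a=grab_frame('scene')['img'][150:330,130:330][:,:,::-1];cv2.imwrite('pics/s4.png',cv2.resize(a,None,fx=3,fy=3,interpolation=cv2.INTER_CUBIC))"
```

```text
3.3 [ 0.53366821 -0.18586778  0.13825928] 0.9951680191816428 [ 0.48130152 -0.66366672  1.22853104] [ -29.54575431   -2.30453714  115.41688188    5.02342827   51.44442655
 -106.96592735]
(array([0.00105493, 0.00185677, 0.01810184]), array([0.00018313, 0.00124731, 0.00074719]))
[[328.02118472 297.69433246]
 [326.27904062 250.01530321]]
```

View pics/w4.png

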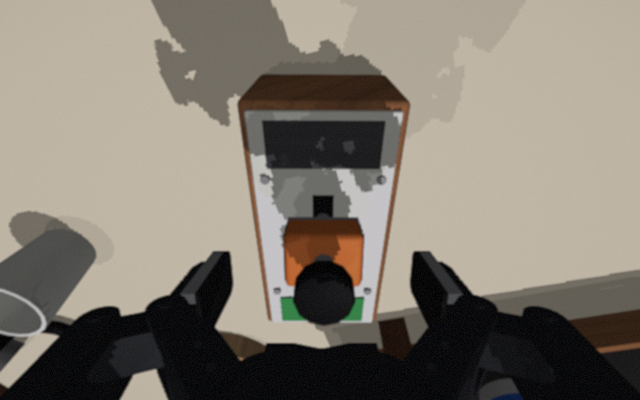

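View pics/s4.png

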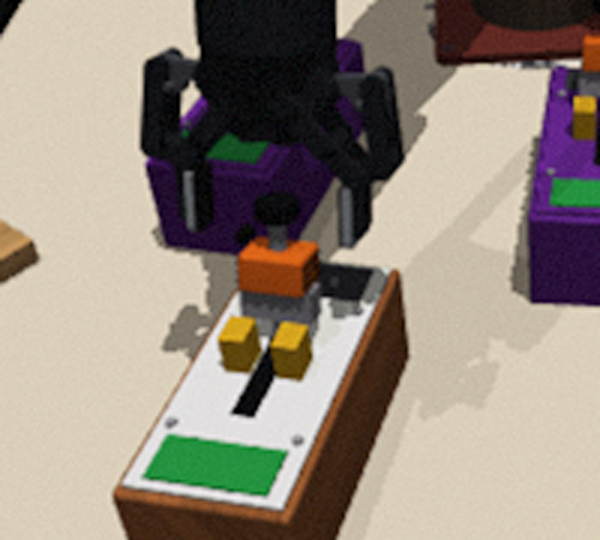

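Block (323,255) and knob (323,293) sit midway between the fingers (columns 230 and 413). Descending the last 18 mm and closing gently.

Emit:
arm_command(moves=[[0.0854,[0.001,0,0.009],[0,0,0]],[0.0854,[0,0,0.009],[0,0,0]],[0.0854,[0,0,0],[0,0,0]],[0.055,[0,0,0],[0,0,0]],[0.055,[0,0,0],[0,0,0]],[0.055,[0,0,0],[0,0,0]],[0.055,[0,0,0],[0,0,0]]], grip_force=40)

```text
t: 3.98
tcp_pos: [0.5376, -0.1874, 0.1207]
orientation: [[-0.927, 0.262, 0.268], [0.252, 0.965, -0.073], [-0.278, -0.001, -0.961]]
ft_force: [-1.1, 0.4, -0.1]
grip_width: 0.643
```

```bash
python3 look.py w5 .115; python3 -c "
from workcell import *;import cv2
a=grab_frame('scene')['img'][150:330,130:330][:,:,::-1];cv2.imwrite('pics/s5.png',cv2.resize(a,None,fx=3,fy=3,interpolation=cv2.INTER_CUBIC))"
```

```text
3.9833 [ 0.53756217 -0.18736641  0.12070864] 0.6432834850482064 [-1.13285409  0.43236013 -0.0669146 ] [ -29.46246303   -0.35797541  115.62937027    5.14526397   49.19415853
 -107.10655647]
(array([1.98889737e-04, 2.28300699e-03, 8.57993486e-05]), array([-0.00039787,  0.00276656,  0.00067053]))
[[330.20551843 331.05247208]
 [327.69460793 268.34436379]]
```

View pics/w5.png

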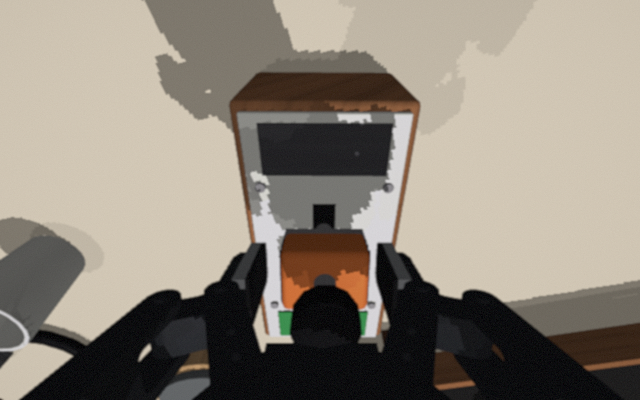

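View pics/s5.png

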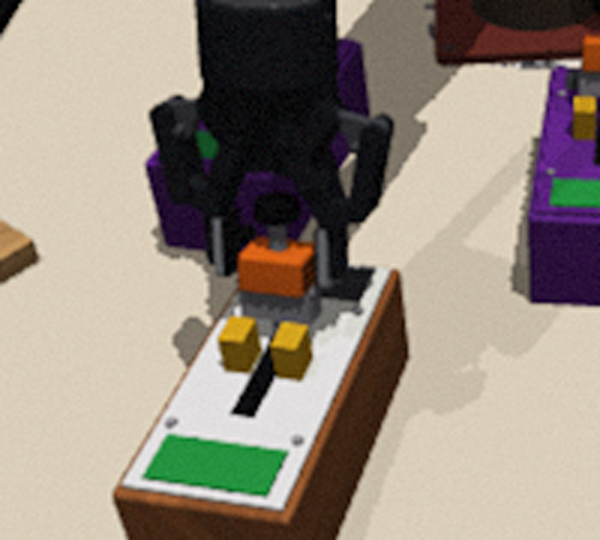

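Emit:
arm_command(moves=[[0.03,[0,0.001,0],[0,0,0]],[0.03,[0,0,0],[0,0,0]],[0.03,[0,0,0],[0,0,0]],[0.03,[0,0,0],[0,0,0]],[0.03,[0,0,0],[0,0,0]]], grip_force=45)

```text
t: 4.5
tcp_pos: [0.5378, -0.186, 0.1208]
orientation: [[-0.927, 0.262, 0.268], [0.252, 0.965, -0.073], [-0.277, 0.0, -0.961]]
ft_force: [-3.1, 2.7, 5.7]
grip_width: 0.458
```

```bash
python3 look.py w6 .115; python3 -c "
from workcell import *;import cv2
a=grab_frame('scene')['img'][150:330,130:330][:,:,::-1];cv2.imwrite('pics/s6.png',cv2.resize(a,None,fx=3,fy=3,interpolation=cv2.INTER_CUBIC))"
```

```text
4.5 [ 0.53784507 -0.18596611  0.12077461] 0.45755346299565186 [-3.06046004  2.73045047  5.73504057] [ -29.32062212   -0.38213821  115.64282597    5.1371947    49.21691619
 -106.96522365]
(array([0.0001271 , 0.00085744, 0.00017663]), array([0.00025921, 0.00253712, 0.00068777]))
[[326.23295301 330.91563628]
 [324.78476686 268.31065886]]
```

View pics/s6.png

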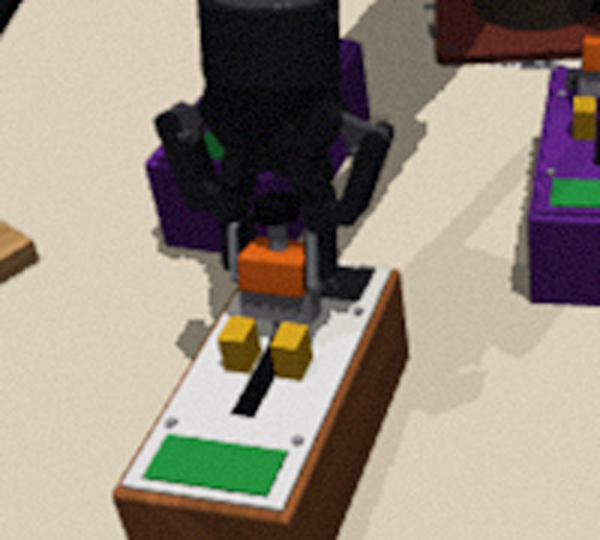

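The opening is 39 mm, so it holds the 40 mm block. Lifting 15 mm along the rod.

Emit:
arm_command(moves=[[0.03,[0,0,-0.004],[0,0,0]],[0.03,[0,0,-0.004],[0,0,0]],[0.03,[0,0,-0.004],[0,0,0]],[0.03,[0,0,-0.003],[0,0,0]],[0.03,[0,0,0],[0,0,0]],[0.03,[0,0,0],[0,0,0]],[0.03,[0,0,0],[0,0,0]]], grip_force=45)

```text
t: 5.18
tcp_pos: [0.5336, -0.1849, 0.1346]
orientation: [[-0.927, 0.262, 0.267], [0.252, 0.965, -0.072], [-0.277, 0.0, -0.961]]
ft_force: [4.2, 3.7, -4.0]
grip_width: 0.458
```

```bash
python3 look.py w7 .130; python3 -c "
from workcell import *;import cv2
a=grab_frame('scene')['img'][150:330,130:330][:,:,::-1];cv2.imwrite('pics/s7.png',cv2.resize(a,None,fx=3,fy=3,interpolation=cv2.INTER_CUBIC))"
```

```text
5.1833 [ 0.5336489  -0.18485961  0.13460383] 0.45823531996656636 [ 4.19616047  3.71156203 -4.03768835] [ -29.45200421   -2.10933405  115.67348632    5.05051543   50.93329895
 -106.91215013]
(array([-0.00024478,  0.00089155, -0.00033316]), array([0.00026295, 0.00224765, 0.0005452 ]))
[[325.71298398 305.7887218 ]
 [324.52312095 255.09603161]]
```

View pics/s7.png

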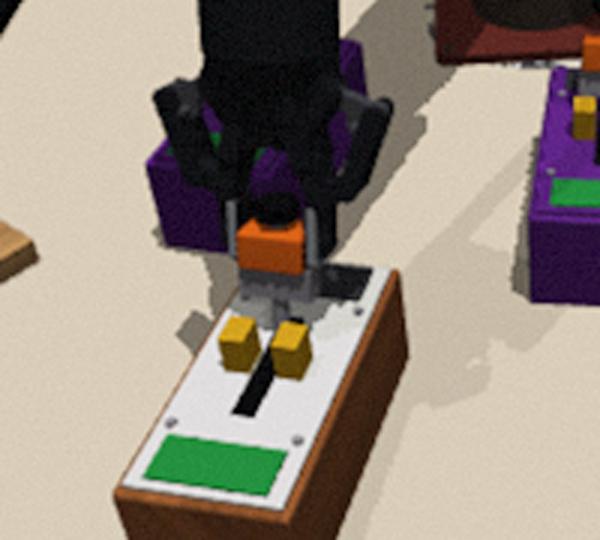

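Emit:
arm_command(moves=[[0.03,[-0.0039,0,0],[0,0.03,0]],[0.03,[-0.0039,0,0],[0,0.03,0]],[0.03,[-0.0039,0,0],[0,0.03,0]],[0.03,[-0.0039,0,0.0003],[0,0.03,0]],[0.03,[-0.0039,0,0],[0,0.03,0]],[0.03,[-0.0039,0,0],[0,0.03,0]],[0.03,[-0.0039,0,0],[0,0.03,0]],[0.03,[-0.0039,0,0.0003],[0,0.03,0]],[0.03,[0,0,0],[0,0,0]]], grip_force=45)

```text
t: 6.03
tcp_pos: [0.5639, -0.1932, 0.1389]
orientation: [[-0.964, 0.262, 0.038], [0.262, 0.965, -0.01], [-0.039, 0.0, -0.999]]
ft_force: [2.2, 1.5, -4.3]
grip_width: 0.459
```

```bash
python3 look.py w8 .130 .31; python3 -c "
from workcell import *;import cv2
a=grab_frame('scene')['img'][150:330,130:330][:,:,::-1];cv2.imwrite('pics/s8.png',cv2.resize(a,None,fx=3,fy=3,interpolation=cv2.INTER_CUBIC))"
```

```text
6.0333 [ 0.56388704 -0.19317886  0.1388888 ] 0.45875471827244707 [ 2.23727168  1.52876731 -4.26444846] [ -26.74724266   11.70011159   98.88351239    0.49717035   67.23518167
 -101.74065033]
(array([ 0.00052044,  0.00097928, -0.00103283]), array([ 0.00023427, -0.00015295,  0.0005786 ]))
[[326.50210734 203.06889934]
 [324.98307108 197.76711189]]
```

View pics/s8.png

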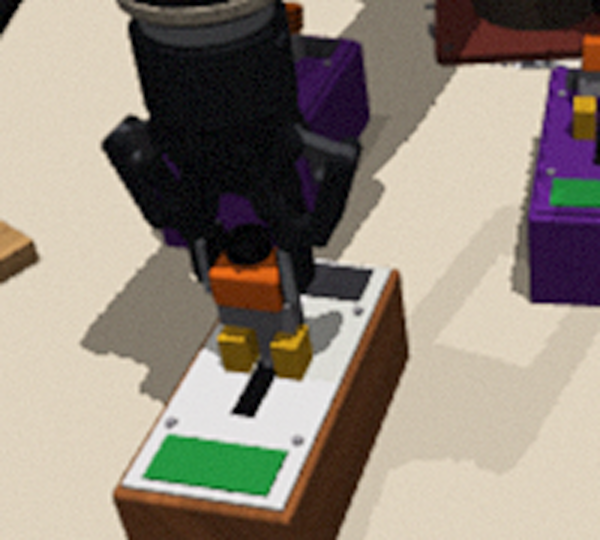

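Mid-swing: the collar is over the bridge and forces are low. Carrying on.

Emit:
arm_command(moves=[[0.03,[-0.0039,0,-0.001],[0,0.03,0]],[0.03,[-0.0039,0,0],[0,0.03,0]],[0.03,[-0.0039,0,0],[0,0.03,0]],[0.03,[-0.0039,0,0.0002],[0,0.03,0]],[0.03,[-0.0039,0,0],[0,0.03,0]],[0.03,[-0.0039,0,0],[0,0.03,0]],[0.03,[-0.0039,0,0],[0,0.03,0]],[0.03,[-0.0039,0,0.0002],[0,0.03,0]],[0.03,[-0.0039,0,0],[0,0.03,0]],[0.03,[-0.0039,0,0],[0,0.03,0]],[0.03,[0,0,0],[0,0,0]]], grip_force=45)

```text
t: 7.05
tcp_pos: [0.6006, -0.2033, 0.1352]
orientation: [[-0.932, 0.262, -0.249], [0.253, 0.965, 0.068], [0.258, 0.0, -0.966]]
ft_force: [2.2, 1.0, -5.2]
grip_width: 0.459
```

```bash
python3 look.py w9 .130 .61; python3 -c "
from workcell import *;import cv2
a=grab_frame('scene')['img'][150:330,130:330][:,:,::-1];cv2.imwrite('pics/s9.png',cv2.resize(a,None,fx=3,fy=3,interpolation=cv2.INTER_CUBIC))"
```

```text
7.05 [ 0.60056111 -0.20333955  0.13522711] 0.4586154323761833 [ 2.20720324  0.99907699 -5.19001133] [-24.55487259  30.15910774  76.71711462  -2.40097917  87.87627426
 -98.96132447]
(array([ 9.62621113e-05,  1.15273522e-03, -3.59566147e-04]), array([-6.29789338e-05,  1.78114011e-04,  5.10972465e-04]))
[[326.81925869  72.19937695]
 [325.31214208 125.94668011]]
```

View pics/s9.png

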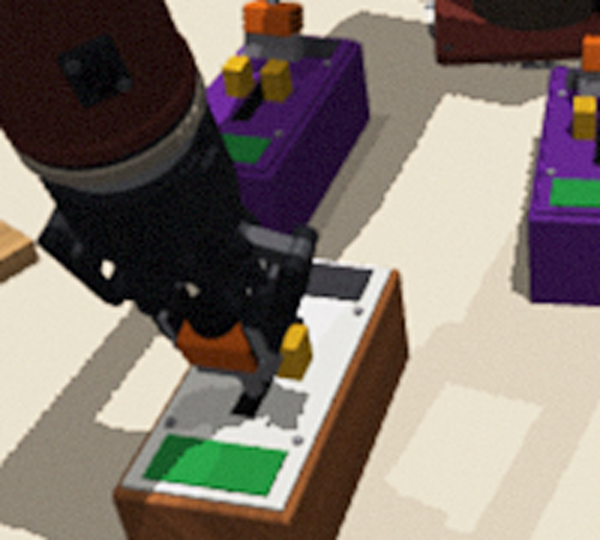

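Emit:
arm_command(moves=[[0.03,[-0.0039,0,0],[0,0.03,0]],[0.03,[-0.0039,0,0],[0,0.03,0]],[0.03,[-0.0039,0,0],[0,0.03,0]],[0.03,[-0.0015,0,0],[0,0,0]],[0.03,[0,0,0],[0,0,0]],[0.03,[0,0,0],[0,0,0]]], grip_force=45)

```text
t: 7.65
tcp_pos: [0.6099, -0.2059, 0.1325]
orientation: [[-0.905, 0.262, -0.336], [0.246, 0.965, 0.091], [0.348, -0.0, -0.938]]
ft_force: [-8.9, 4.9, -0.9]
grip_width: 0.455
```

```bash
python3 look.py w10 .130 .70
```

```text
7.65 [ 0.60990265 -0.20587002  0.13250025] 0.4552928045064228 [-8.868549    4.90991464 -0.94742794] [-24.06156665  36.06775054  69.58676052  -3.08467893  94.46535148
 -98.55518266]
(array([-0.00152955,  0.00114084, -0.00011574]), array([-0.00022085, -0.00424517,  0.00035803]))
[[326.64256267  44.71135884]
 [325.2773968  110.2121595 ]]
```

The lever is at its stop (about 10 N back-force). Lowering the collar along the rod, then opening.

Emit:
arm_command(moves=[[0.03,[0,0,0.004],[0,0,0]],[0.03,[0,0,0.004],[0,0,0]],[0.03,[0,0,0.004],[0,0,0]],[0.03,[0,0,0.003],[0,0,0]],[0.03,[0,0,0],[0,0,0]],[0.03,[0,0,0],[0,0,0]]], grip_force=45)

```text
t: 8.2
tcp_pos: [0.6053, -0.2046, 0.1194]
orientation: [[-0.905, 0.262, -0.334], [0.246, 0.965, 0.091], [0.346, -0.0, -0.938]]
ft_force: [-8.2, 5.3, 0.5]
grip_width: 0.464
```

```bash
python3 look.py w11 .115 .70;python3 -c "
from workcell import *;import cv2
a=grab_frame('scene')['img'][150:330,130:330][:,:,::-1];cv2.imwrite('pics/s11.png',cv2.resize(a,None,fx=3,fy=3,interpolation=cv2.INTER_CUBIC))"
```

```text
8.2 [ 0.60527056 -0.20463528  0.11935655] 0.4635071513588561 [-8.21744306  5.29708506  0.5415939 ] [-24.12522904  36.04518783  71.07216692  -3.08861726  92.90260959
 -98.52996716]
(array([-0.00151528,  0.00116619,  0.00089631]), array([-0.00025497, -0.00250776,  0.00024357]))
[[327.24579187  36.61465183]
 [325.5991015  110.14380161]]
```

View pics/s11.png

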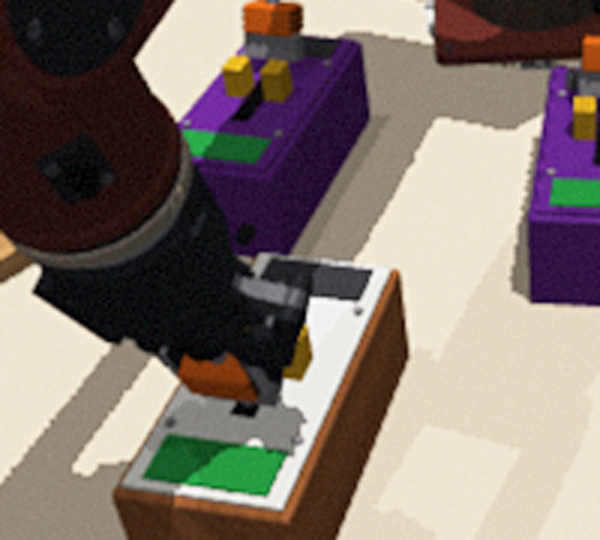

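View pics/w11.png

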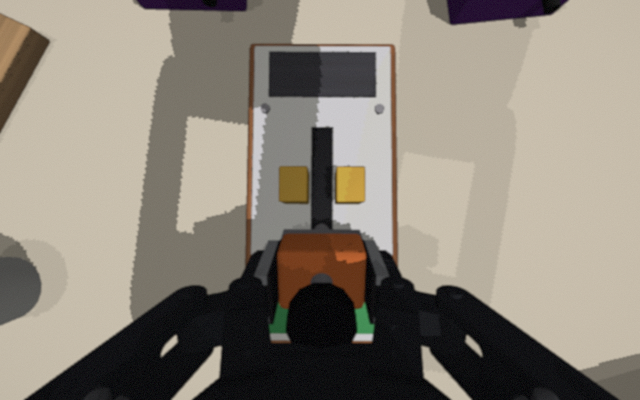

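Emit:
arm_command(moves=[[0.055,[0,0,0],[0,0,0]],[0.07,[0,0,0],[0,0,0]],[0.07,[0,0,0],[0,0,0]],[0.07,[0,0,0],[0,0,0]],[0.07,[0,0,0],[0,0,0]],[0.07,[0,0,0],[0,0,0]]])

```text
t: 8.8
tcp_pos: [0.6079, -0.2056, 0.1189]
orientation: [[-0.907, 0.262, -0.33], [0.247, 0.965, 0.089], [0.342, -0.001, -0.94]]
ft_force: [-0.6, -0.4, -0.9]
grip_width: 0.817
```

```bash
python3 look.py w12 .115 .70
```

```text
8.8 [ 0.60789566 -0.2055787   0.11892271] 0.8173629421498654 [-0.61680831 -0.43304176 -0.9082382 ] [-24.11354927  36.20439237  70.82263246  -3.07405343  92.71201221
 -98.52038409]
(array([0.0012508 , 0.00138872, 0.00144488]), array([-0.00079586,  0.00237733,  0.00019685]))
[[327.89857264  28.32050356]
 [326.10430078 104.12458331]]
```

View pics/w12.png

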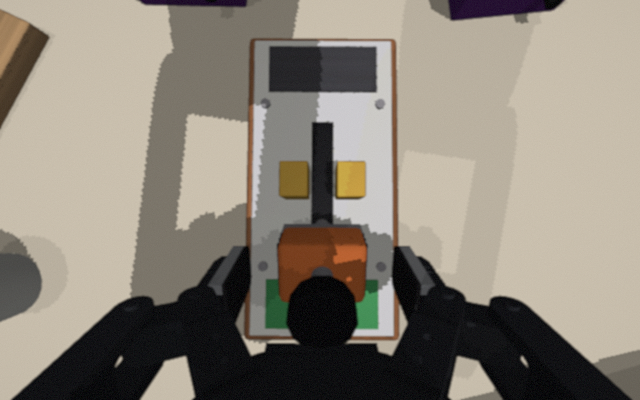

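The fingers are clear, with the block midway between them. Retreating along the rod.

Emit:
arm_command(moves=[[0.075,[0,0,-0.015],[0,0,0]],[0.075,[0,0,-0.02],[0,0,0]],[0.075,[0,0,-0.025],[0,0,0]],[0.075,[0,0,-0.03],[0,0,0]],[0.075,[0,0,-0.03],[0,0,0]],[0.075,[0.03,0,-0.02],[0,0,0]],[0.075,[0.03,0,-0.02],[0,0,0]],[0.075,[0.03,0,0],[0,0,0]],[0.075,[0.03,0,0],[0,0,0]],[0.075,[0.03,0,0],[0,0,0]],[0.075,[0,0,0],[0,0,0]],[0.075,[0,0,0],[0,0,0]]])

```text
t: 9.85
tcp_pos: [0.5242, -0.1826, 0.3217]
orientation: [[-0.908, 0.262, -0.328], [0.247, 0.965, 0.088], [0.34, -0.001, -0.94]]
ft_force: [-0.1, -0.3, -0.4]
grip_width: 0.878
```

```bash
python3 look.py w13 .115 .70; python3 - <<'E'
from workcell import *;import cv2,pickle
from h import *
f=grab_frame('scene');cv2.imwrite('pics/s13.png',f['img'][:,:,::-1])
a=f['img'][205:355,165:275][:,:,::-1];cv2.imwrite('pics/s13c.png',cv2.resize(a,None,fx=4,fy=4,interpolation=cv2.INTER_CUBIC))
v=np.load('pose.npy')
for q in (.6,.65,.7):
  v[3]=q;P,xh,yh,rx,rz=geom(*v)
  print(q,[((p-[165,205]+.5)*4-.5).round() for p in proj(f,[P+.17*rz,P+.127*rz,P+.145*rz])])
t=grab_frame('top');cv2.imwrite('pics/t13.png',t['img'][:,:,::-1])
E
```

```text
9.85 [ 0.52422255 -0.18255195  0.32166999] 0.8782947210053046 [-0.05089976 -0.31084748 -0.44135148] [ -25.25169585   16.64751089   75.17029645   -3.61918484  107.72507744
 -100.54924962]
(array([-0.14926165,  0.00128995,  0.1626348 ]), array([-9.71422841e-04,  4.21629810e-03,  5.27025321e-05]))
[[323.41292458 236.47556051]
 [323.17716958 244.51536879]]
0.6 [array([147., 183.]), array([175., 241.]), array([164., 217.])]
0.65 [array([139., 202.]), array([170., 254.]), array([157., 233.])]
0.7 [array([131., 222.]), array([165., 269.]), array([151., 250.])]
```

View pics/s13c.png

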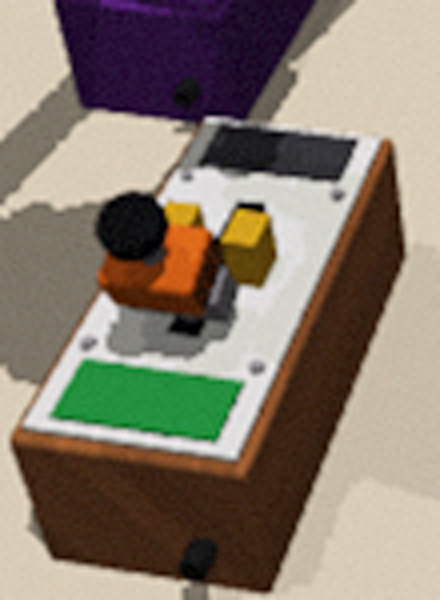

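View pics/s13.png

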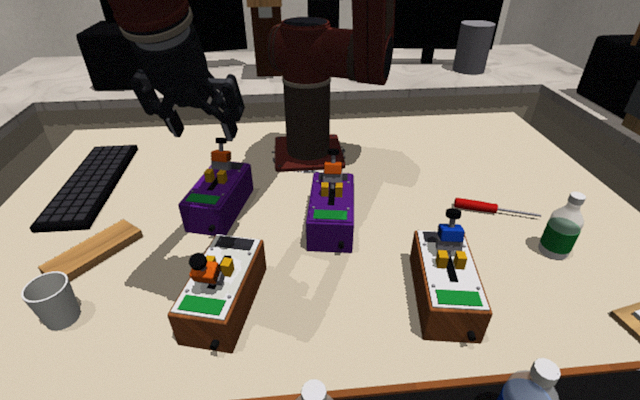

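The knob is at crop (131,225), against (131,222) predicted for 0.70 rad. The block centre is about (160,268), against (165,269) predicted with the collar down. Checking the collar from the wrist view as well.

```bash
python3 - <<'E'
import pickle,cv2
from h import *
f=pickle.load(open('w13.pkl','rb'));v=np.load('pose.npy');v[3]=.7
P,xh,yh,rx,rz=geom(*v)
im=f['img'][:,:,::-1].copy()
big=cv2.resize(im,None,fx=4,fy=4,interpolation=cv2.INTER_CUBIC)
for l,c in ((0,(0,255,0)),(.015,(255,0,255))):
  for sx in(-1,1):
    for sy in(-1,1):
      for sz in (-1,1):
        p=proj(f,P+(.127+l+sz*.012)*rz+sx*.015*rx+sy*.02*yh)[0]
        cv2.circle(big,tuple(int(x) for x in (p+.5)*4-.5),3,c,-1)
c=(proj(f,P+.13*rz)[0]*4).astype(int);print(c/4)
cv2.imwrite('pics/w13c.png',big[max(0,c[1]-260):c[1]+260,c[0]-300:c[0]+300])
E
```

```text
[323.  315.5]
```

View pics/w13c.png

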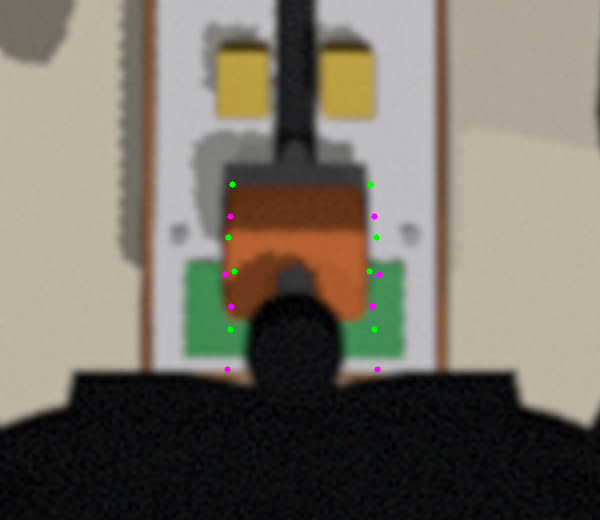

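The green markers (collar down) match the block edges, the magenta ones (15 mm up) do not, and bare rod shows under the knob. The blue lever looks the same as at the start in the scene view. Handing in.

```bash
python3 -c "
from workcell import *
s=observe();print(s['t'],s['ft_force']);print(hand_in())"
```

```text
10.0 [ 0.3622861   1.26822683 -0.33606152]
the job is handed in; nothing more can be done
None
```

The bottle conveyor's selector is switched: the orange lever stands at the green end with its collar back down. I handed in at 10 s; `hand_in` gives no verdict.

**What I did:** I pinched the orange collar's grip block on the wooden selector and lifted it about 14 mm along the rod. I swung the lever over the bridge to its stop, which pushed back at about 10 N. Then I lowered the collar, opened the fingers and backed the arm well clear.

**Last checks:**
- **Lever:** the knob in the scene picture is within a few crop pixels (about 1 real pixel) of where a lever at 0.70 rad should be.
- **Collar:** the block edges in the wrist picture match the collar-down outline to a few pixels of the 4× crop (a few mm, not finer than the 3 mm limit). They don't match a collar 15 mm up, and bare rod shows below the knob.
- **Blue lever and purple selectors:** they look unchanged in the scene picture. I compared the blue lever by eye and did not measure it.
- **Contact:** the gripper is about 0.2 m clear of the lever, and the force reading was about 1 N, close to noise.

**What disagreed:** in the box-pose fit, some box corners were off by up to about 5 pixels. The knob and grip positions matched well, and the grasp closed on the block at 39 mm, against its stated 40 mm.

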